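# Check a trolley handle's brake lever and mark it checked

## Task

Check the red brake lever on the mould trolley's handle: press it in with the backs of the fingers until it stops short of the bar, hold it in against the stop for a good second without forcing it, then ease it out again all the way without letting it snap back. After that push that handle's white tally marker with a fingertip from red fully across to the green end and come clear. Never touch the bar or the other, grey-levered handle, pinch nothing, and leave the loose things lying where they are.

Things in the scene. Friction and masses are not known exactly. Their poses are not given: they have to be found in the camera images.
- red_handle: Handle to be checked (red lever): base plate 220 x 220 x 10 mm (x -140..80, y +-110 mm) fixed to the bench. Origin under it; x from lever to bar, y along the bar to the lever's pivot end, z up. Bar axis: x=55 mm, 70 mm high; black pivot clamp 62 x 34 mm at x=28, y=72 mm; red/green tally track at x=-115 mm, y +-55 mm. Nothing higher than 88 mm.
- grey_handle: Other handle (grey lever), same build, leave alone: base plate 220 x 220 x 10 mm (x -140..80, y +-110 mm) fixed to the bench. Origin under it; x from lever to bar, y along the bar to the lever's pivot end, z up. Bar axis: x=55 mm, 70 mm high; black pivot clamp 62 x 34 mm at x=28, y=72 mm; red/green tally track at x=-115 mm, y +-55 mm. Nothing higher than 88 mm.
- red_bar: Bar with rubber grip of the red-levered handle, 236 mm long; origin at its middle, axis along its y, 70 mm above the bench. Not to be touched.
- red_lever_press (a point): Place to press the red lever: on its mid-line 100 mm from the pivot, 70 mm above the bench. Straight blade 12 mm thick (x), 60 to 80 mm above the bench, 135 mm long from pivot to its 22 mm ball end. Frame turns with the lever: x the way it is pressed (to the bar), y along the blade to the pivot.
- red_lever_pivot (a point): The red lever's vertical hinge axis, 70 mm above the bench (same frame as the press point).
- red_lever (a joint): Red lever's angle, rad: 0 out, 0.34 in against its own stop, some 20 mm short of the rubber grip (counter-clockwise from above; press point travels 34 mm). Sprung outwards: at the press point 3.5 N starts it, 9 N brings it to the stop; past that it is rigid. Snaps back if suddenly let go.
- red_marker_mid (a point): Centre of the red-levered handle's white tally marker: block 26 (x) x 14 (y) x 30 mm, 18 to 48 mm above the bench, sliding along the handle's +y from the red half of its track to the green half, its centre from y=-30 to y=+30 mm. Frame as the handle's. The track's end blocks are 20 mm high.
- red_marker (a joint): The marker's position, m: 0 at the red end, 0.06 at the green end. It starts between 0 and 0.01, slides with about 1.5 N of friction and stays where it is left.
- sleeve: Brass adjuster sleeve, 26 mm across, 24 mm high, standing loose on the red-levered handle's plate near its pivot-end edge, between track and lever. Origin under its base.
- bowl: Green plastic mixing bowl, 110 mm across, 55 mm high, loose, beyond the handles. Origin under its base.
- block_a: Cream casting block 50 x 90 x 35 mm, loose, beyond the handles. Origin under its base.
- block_b: Plaster block 45 x 80 x 30 mm, loose, at the left. Origin under its base.
- jar: Amber jar with white lid, 56 mm across, 80 mm high, loose, beyond the handles. Origin under its base.
- brush: Brush lying loose at the left. Origin under it.
- spatula: Spatula lying loose at the right. Origin under it.
- cartridge: White sealant cartridge with orange nozzle, 48 mm thick, 250 mm long, lying loose at the right. Origin under it.

How it is judged (in metres and radians):
On the way, in this order (a step that is already met when the one before it is completed fails the run):
1. the fingers hold the red lever in against its stop (value of joint red_lever above 0.31 rad and contact force between the fingers and red_lever above 1 N), for 0.8 s.
2. the red lever is let all the way out again (value of joint red_lever below 0.03 rad), for 0.1 s.
3. the marker is pushed to the green end (value of joint red_marker above 0.053 m), for 0.2 s.
At the end, for the whole second after the job is handed in: The red lever has been held within 0.03 rad of its stop by the fingers for at least 0.8 s, then let out to within 0.03 rad of rest, then the white marker pushed to within 7 mm of the green end, and it is there with the lever out (value of joint red_lever below 0.03 rad and value of joint red_marker between 0.053 and 0.065 m and linear speed of sleeve below 0.02 m/s); the robot touches nothing.
It fails at once if the bar is touched, or the lever's back or the marker's front or robot-side face is, as in gripping them (contact force between any of the fingers, the arm and red_bar above 1.5 N or contact force between any of the fingers, the arm and red_lever_c3 above 1.5 N or contact force between any of the fingers, the arm and red_marker_c1 above 1.5 N or contact force between any of the fingers, the arm and red_marker_c2 above 1.5 N).
It fails at once if the grey-levered handle is touched (contact force between any of the fingers, the arm and grey_handle above 1.5 N).
It fails at once if the red lever or its marker is forced or pinched (more than 50 N) (contact force between the fingers and red_lever above 50 N or contact force between the fingers and red_marker above 50 N).
It fails at once if the lever is let go and snaps back (faster than 5 rad/s) (velocity of joint red_lever below -5 rad/s).
It fails at once if a loose thing is moved more than 20 mm or lifted (distance of any of sleeve, bowl, block_a, block_b, jar, brush, spatula, cartridge from where it was at the start of the episode above 0.02 m).
It also fails if it takes over 54 s, if anything falls off the work surface, if the arm or the gripper's body presses on something with over 40 N, if the wrist force passes 120 N, or if a joint passes its speed limit or range.

## Robot

A 6-joint arm with a two-finger parallel gripper is mounted at the origin on the work surface. World frame = base frame: x ahead of the robot, y to its left, z up, the work surface at z = 0. Lengths are in m, angles in degrees, forces in N, time in s.
With the tool pointing down it reaches from about 0.35 to 0.925 m from the base axis. Payload 6.4 kg.
Tool frame: the origin (TCP) lies at the very end of the fingers, on their centre line; the grasp point (between the pads) lies 19 mm behind it; z points along the fingers, y is the direction in which the jaws open and shut (so a half turn about z gives the same grasp; the last joint's range is limited). The gripper opens to 94 mm and grips with 3 to 60 N. Pads are 16 mm wide; open, the fingers measure 119 mm over their backs; the gripper's body (75 mm by 177 mm) begins 78 mm behind the grasp point.
Start: joints at [53.394, 14.043, 89.255, -0, 76.702, -9.975], TCP at [0.291, 0.581, 0.205] pointing down, gripper open.
Joint ranges: [-179.41, 179.41], [-58.25, 129.5], [7.25, 145.43], [-54.29, 234.29], [11.92, 165.04], [-157.13, 157.13]. Speed limits (degrees/s): [147.25, 147.25, 180, 180, 180, 180].

## Interface

Orientations are given as a 3x3 rotation matrix whose columns are the frame's x, y, z axes.
In Python, from station import r gives the robot as it stands.
- The arm moves only by the tool carry_out, never from a script. Its argument "series" is one flat list of numbers, 5 for each row, row after row: the opening, from 0 (shut) to 1 (fully open), then the shift along the tool's x, y, z in mm, then the turn about the tool's z in degrees. In form: [jaw, tx, ty, tz, spin, jaw, tx, ty, tz, spin, ...]. A call has 1 to 5 rows; each row shifts and turns the commanded pose from where the row before left it, along the tool's axes as they then stand; what a row does not reach is not made up. A row lasts 1/10 s, in which the tool goes at most 50 mm and 8.59 degrees, less where a joint would pass 70% of its speed; a pose out of reach is approached as far as the arm can. A call is refused whole if a number of a shift passes 50 or a number of a turn 8.59, either way. A call with a gripper value outside its range is refused whole. The fingers move at their own pace and stop on an object; the grip force is fixed at half the most. Time passes only in rows, so rows that do not move let the fingers close. It gives the time, the measured TCP pose, the force and the opening at its end, in the units of the state.
- r.get_obs(): the state, without advancing time (a new reading comes with each control period).
- r.grab_frame(name): name is "side" or "top"; returns a dict with "image" (400x640x3 uint8, blue, green, red), "vertical_fov" (degrees; the focal length in pixels is half the picture's height over the tangent of half this angle, whatever the lens; pixels are square), "cx", "cy" (the principal point, pixels), "k1" (the pictures are not rectified: a ray, as slopes to the right and down, at radius r is drawn at 1 + k1 r^2 times it, then the intrinsics apply), "view" (4x4, takes a point from world to camera coordinates). Camera axes: x right, y down, z forward; pixel columns grow to the right and rows downward; lengths in m; the calibration is good to about 2 mm. A picture is of the moment at which its call begins. There is no depth.
- r.close_job(): hands the job in, once; it reports no verdict.
The state is a dict: "time": time; "joint_positions": joint angles; "joint_velocities": joint speeds; "effort": joint torques, N m; "position": TCP position; "tool_rot": TCP orientation; "force": force on the tool from outside, world axes, zero at the start; "moment": the same for the moment, N m; "opening": opening from 0.0 (shut) to 1.0 (fully open).
Only numpy, scipy, OpenCV 4.12 (cv2) and the standard library are available. Lean on these libraries where they do the work, as an engineer would, in place of code of your own. Each camera call takes 0.05 s, during which the arm holds its last target.

## Working session

There is one attempt and no reset: what is moved stays moved. The work goes in short steps, Python scripts to look and compute and a tool call to move; the robot and the scene stay as the last step left them, time stands still between calls to the robot, and variables do not carry over. Pictures are saved under pics/ and viewed, and the job is handed in when it is done.

Besides the shell and the picture viewer there is one more tool, called after "Request:" as name(argument=value, ...), one argument or row to a line, values as JSON. carry_out: Moves the arm, as the interface text tells. Its arguments: {"type":"object","properties":{"series":{"type":"array","items":{"type":"number"}}},"required":["series"]}

```bash
ls; mkdir -p pics; python3 - <<'E'
from station import r
import cv2,numpy as np
o=r.get_obs(); print(o)
for n in("side","top"):
    f=r.grab_frame(n); cv2.imwrite(f"pics/{n}0.png",f["image"]); np.save(f"pics/{n}0.npy",{k:v for k,v in f.items()},allow_pickle=True); print({k:v for k,v in f.items() if k!="image"})
E
```

```text
pics
{'time': 0.0, 'joint_positions': array([ 5.33937514e+01,  1.40826459e+01,  8.93222246e+01,  4.24170005e-04,
        7.67002315e+01, -9.97456119e+00]), 'joint_velocities': array([-0.03611631, -0.02839375, -0.04884124,  0.03235824,  0.0787761 ,
        0.02004372]), 'effort': array([-1.96650144e-04, -4.15839565e+01, -3.14605701e+01,  6.84562046e-02,
        3.32961918e-02, -1.69599775e-04]), 'position': array([0.29100338, 0.58057769, 0.204387  ]), 'tool_rot': array([[-8.93905522e-01,  4.48254067e-01, -1.09964368e-03],
       [ 4.48255298e-01,  8.93904375e-01, -1.46825222e-03],
       [ 3.24826265e-04, -1.80539987e-03, -9.99998318e-01]]), 'force': array([-0.27069538,  0.51248899, -0.20587336]), 'moment': array([-0.02954109,  0.04769403, -0.01619361]), 'opening': 0.9988119667747707}
{'vertical_fov': 50.915434996270825, 'cx': 314.49335314454385, 'cy': 198.90516931400902, 'k1': -0.10591278122894897, 'view': array([[ 9.88729945e-01, -1.49705302e-01, -1.19094769e-03,
        -5.51566320e-01],
       [-8.09170716e-02, -5.27690713e-01, -8.45573734e-01,
         1.01249617e-01],
       [ 1.25958419e-01,  8.36140439e-01, -5.33857324e-01,
         1.41173074e+00],
       [ 0.00000000e+00,  0.00000000e+00,  0.00000000e+00,
         1.00000000e+00]])}
{'vertical_fov': 53.318241833695225, 'cx': 317.4905391395694, 'cy': 199.96460675146685, 'k1': -0.033674271389687725, 'view': array([[ 2.48056651e-02, -9.99606513e-01, -1.30957627e-02,
        -1.68728573e-06],
       [-9.97019768e-01, -2.37799975e-02, -7.33900124e-02,
         5.41535991e-01],
       [ 7.30497171e-02,  1.48772223e-02, -9.97217332e-01,
         1.40817235e+00],
       [ 0.00000000e+00,  0.00000000e+00,  0.00000000e+00,
         1.00000000e+00]])}
```

View pics/side0.png

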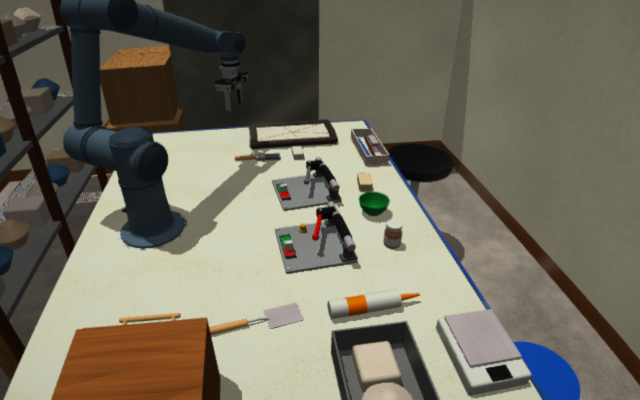

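View pics/top0.png

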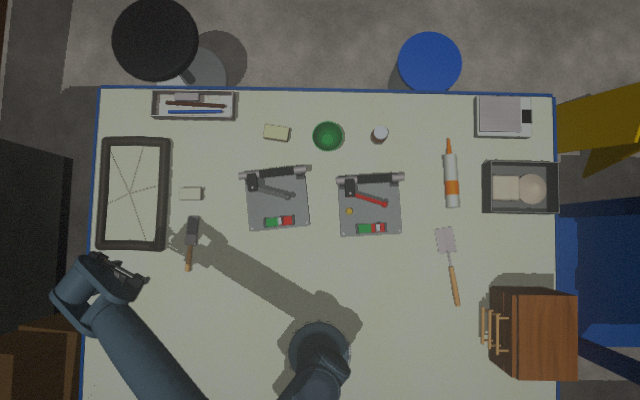

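```bash
cat > h.py <<'E'
import numpy as np,cv2
def load(n): return np.load(f"pics/{n}.npy",allow_pickle=True).item()
def K(f):
    F=f["image"].shape[0]/2/np.tan(np.radians(f["vertical_fov"])/2); return np.array([[F,0,f["cx"]],[0,F,f["cy"]],[0,0,1]])
def ray(f,uv):
    p=cv2.undistortPoints(np.array([[uv]],float),K(f),np.array([0,0,0,0.,0])) [0,0]
    # radial: d = u(1+k1 r^2) with r of the undistorted ray
    p=cv2.undistortPointsIter(np.array([[uv]],float),K(f),np.array([f["k1"],0,0,0.]),None,None,(3,50,1e-10))[0,0]
    V=f["view"];R=V[:3,:3];t=V[:3,3]
    return -R.T@t, R.T@np.array([p[0],p[1],1])
def onz(f,uv,z):
    c,d=ray(f,uv); return c+d*(z-c[2])/d[2]
def proj(f,P):
    V=f["view"];return cv2.projectPoints(np.atleast_2d(np.asarray(P,float)),cv2.Rodrigues(V[:3,:3])[0],V[:3,3],K(f),np.array([f["k1"],0,0,0.]))[0][:,0]
def tri(fs,uvs):
    A=np.zeros((3,3));b=np.zeros(3)
    for f,u in zip(fs,uvs):
        c,d=ray(f,u);d/=np.linalg.norm(d);M=np.eye(3)-np.outer(d,d);A+=M;b+=M@c
    return np.linalg.solve(A,b)
E
python3 - <<'E'
from h import *
t=load("top0");s=load("side0")
cv2.imwrite("pics/topc.png",cv2.resize(t["image"][155:245,320:420],None,fx=6,fy=6,interpolation=cv2.INTER_CUBIC))
cv2.imwrite("pics/sidec.png",cv2.resize(s["image"][195:280,265:365],None,fx=6,fy=6,interpolation=cv2.INTER_CUBIC))
E
```

```text
(no output)
```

View pics/topc.png

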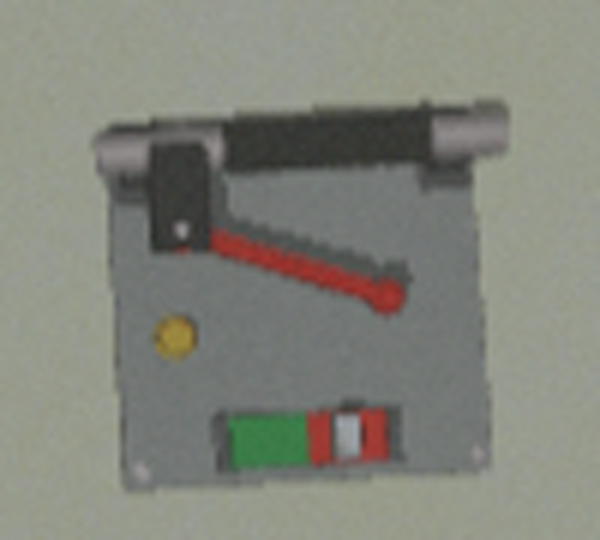

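View pics/sidec.png

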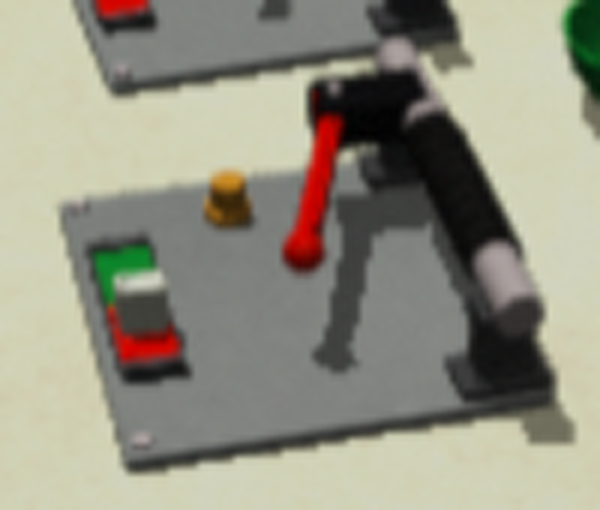

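```bash
python3 - <<'E'
from h import *
t=load("top0");s=load("side0")
T=lambda u,v:((u+.5)/6-.5+320,(v+.5)/6-.5+155)
S=lambda u,v:((u+.5)/6-.5+265,(v+.5)/6-.5+195)
pr=lambda n,p:print(n,np.round(p*1000,1))
BL=onz(t,T(125,490),.01);BR=onz(t,T(491,467),.01)
pr("BL",BL);pr("BR",BR);print(np.linalg.norm(BL-BR))
pr("sBL",onz(s,S(62,208),.01));pr("sBR",onz(s,S(128,462),.01))
pr("sFR",onz(s,S(552,400),.01))
# ball
def cen(f,m,box):
    x0,y0,x1,y1=box; 
    mm=np.zeros(m.shape,bool);mm[y0:y1,x0:x1]=m[y0:y1,x0:x1]
    ys,xs=np.nonzero(mm);return (xs.mean(),ys.mean()),len(xs)
b=tri([t,s],[T(387,294),S(303,250)]);pr("ball",b)
pr("ball z70",onz(t,T(387,294),.07))
pr("pin z88",onz(t,T(182,229),.088)); pr("pin tri",tri([t,s],[T(182,229),S(334,88)]))
pr("blade root z80",onz(t,T(222,241),.08)); 
e1=tri([t,s],[T(505,126),S(519,302)]);pr("barend R",e1)
pr("barR z70+",onz(t,T(495,128),.08));pr("barL",onz(t,T(110,148),.08))
pr("marker top z48",onz(t,T(348,435),.048)); pr("marker side top",onz(s,S(140,280),.048))
pr("sleeve top",onz(t,T(175,338),.024));pr("sleeve side",onz(s,S(228,184),.024))
# frame from bottom edge
y=(BL-BR);y/=np.linalg.norm(y);x=np.array([y[1],-y[0],0]);print("x",x,"y",y,"yaw",np.degrees(np.arctan2(x[1],x[0])))
O=(BL+BR)/2+x*.14;pr("O",O)
L=lambda p:np.array([(p-O)@x,(p-O)@y])*1000
for n,p in dict(ball=b,pin=onz(t,T(182,229),.088),mk=onz(t,T(348,435),.048),mks=onz(s,S(140,280),.048),sl=onz(t,T(175,338),.024),barR=onz(t,T(495,128),.08),barL=onz(t,T(110,148),.08)).items(): print(n,L(p).round(1))
# project outline check
img=cv2.resize(t["image"][155:245,320:420],None,fx=6,fy=6,interpolation=cv2.INTER_CUBIC)
im2=cv2.resize(s["image"][195:280,265:365],None,fx=6,fy=6,interpolation=cv2.INTER_CUBIC)
for (f,im,o) in((t,img,(320,155)),(s,im2,(265,195))):
    for pl,z in(([(-140,-110),(80,-110),(80,110),(-140,110)],10),([(55,-118),(55,118)],70),([(-115,-55),(-115,55)],12)):
        q=[O*[1,1,0]+x*a/1000+y*c/1000+[0,0,z/1000] for a,c in pl]
        u=((proj(f,q)-o+.5)*6-.5).astype(int);cv2.polylines(im,[u],True,(255,255,0),1)
cv2.imwrite("pics/o.png",cv2.resize(np.vstack([img,im2]),None,fx=.57,fy=.57))
E
```

```text
BL [413.7 -72.1  10. ]
BR [ 432.7 -290.4   10. ]
0.219098181655359
sBL [413.1 -78.4  10. ]
sBR [ 429.8 -290.7   10. ]
sFR [ 643.6 -277.2   10. ]
ball [ 528.7 -217.2   72.5]
ball z70 [ 530.7 -217.7   70. ]
pin z88 [563.7 -97.9  88. ]
pin tri [562.8 -97.9  87.6]
blade root z80 [ 558.1 -121.5   80. ]
barend R [ 625.3 -282.4   79.3]
barR z70+ [ 627. -277.   80.]
barL [610.2 -56.3  80. ]
marker top z48 [ 449.4 -199.5   48. ]
marker side top [ 446.1 -197.7   48. ]
sleeve top [504.6 -99.3  24. ]
sleeve side [504.6 -89.   24. ]
x [0.99623917 0.08664597 0.        ] y [-0.08664597  0.99623917  0.        ] yaw 4.970681278488827
O [ 562.7 -169.1   10. ]
ball [-38.  -44.9]
pin [ 7.2 70.8]
mk [-115.5  -20.4]
mks [-118.6  -18.5]
sl [-51.8  74.6]
barR [  54.7 -113.1]
barL [ 57.1 108.2]
```

View pics/o.png

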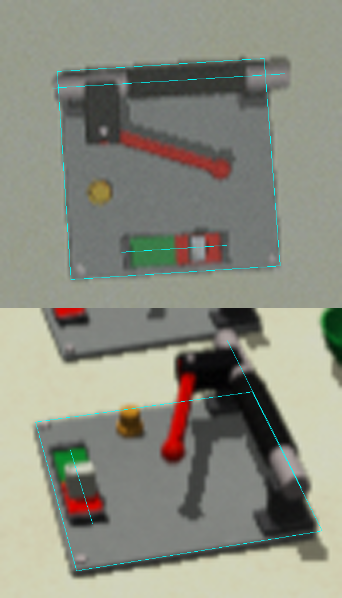

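Request:
carry_out(
  series=[0,0,0,0,8.5,0,0,0,0,8.5,0,0,0,0,8.5,0,0,0,0,8.5,0,0,0,0,8.5],
)

```text
time: 0.6
position: [0.2912, 0.5808, 0.2048]
tool_rot: [[-0.35, 0.937, -0.001], [0.937, 0.35, -0.001], [-0.001, -0.001, -1.0]]
force: [1.6, -0.2, 0.1]
opening: 0.611
```

Request:
carry_out(
  series=[0,0,0,0,8.0,0,0,0,0,7.9,0,0,0,0,0],
)

```text
time: 0.9
position: [0.2912, 0.5808, 0.2049]
tool_rot: [[-0.087, 0.996, -0.001], [0.996, 0.087, -0.001], [-0.001, -0.001, -1.0]]
force: [-0.8, -1.2, -0.4]
opening: 0.353
```

```bash
cat > st.py <<'E'
from station import r
import numpy as np,sys
O=np.array([562.7,-169.1]);a=np.radians(4.97);X=np.array([np.cos(a),np.sin(a)]);Y=np.array([-X[1],X[0]])
o=r.get_obs();p=o["position"]*1000;R=o["tool_rot"]
d=p[:2]-O
print("t",o["time"],"pos",p.round(1),"local",(d@X).round(1),(d@Y).round(1),"yaw_y",np.degrees(np.arctan2(R[1,1],R[0,1])).round(2),"tilt",R[:,2].round(4),"F",o["force"].round(2),"Floc",(o["force"][:2]@np.c_[X,Y]).round(2),"open",round(o["opening"],3))
if len(sys.argv)>1:
    l=list(map(float,sys.argv[1:4]));w=np.r_[O+X*l[0]+Y*l[1],l[2]]
    print("target",w.round(1),"tool shift",(R.T@(w-p)).round(1))
E
python3 st.py -75 -19 205
```

```text
t 0.9 pos [291.2 580.8 204.9] local -205.6 770.6 yaw_y 4.98 tilt [-6.e-04 -8.e-04 -1.e+00] F [-0.78 -1.24 -0.42] Floc [-0.88 -1.17] open 0.353
target [ 489.6 -194.5  205. ] tool shift [-7.896e+02  1.304e+02  4.000e-01]
```

Request:
carry_out(
  series=[0,-39.5,6.5,0,0,0,-39.5,6.5,0,0,0,-39.5,6.5,0,0,0,-39.5,6.5,0,0,0,-39.5,6.5,0,0],
)

```text
time: 1.4
position: [0.3408, 0.3855, 0.2052]
tool_rot: [[-0.09, 0.996, -0.0], [0.996, 0.09, -0.0], [-0.0, -0.0, -1.0]]
force: [0.6, 0.3, 0.2]
opening: 0.002
```

Request:
carry_out(
  series=[0,-39.5,6.5,0,0,0,-39.5,6.5,0,0,0,-39.5,6.5,0,0,0,-39.5,6.5,0,0,0,-39.5,6.5,0,0],
)

```text
time: 1.9
position: [0.3903, 0.1917, 0.2054]
tool_rot: [[-0.09, 0.996, 0.0], [0.996, 0.09, 0.0], [0.0, 0.0, -1.0]]
force: [0.9, 0.1, -0.6]
opening: 0.002
```

Request:
carry_out(
  series=[0,-39.5,6.5,0,0,0,-39.5,6.5,0,0,0,-39.5,6.5,0,0,0,-39.5,6.5,0,0,0,-39.5,6.5,0,0],
)

```text
time: 2.4
position: [0.4398, -0.0024, 0.2055]
tool_rot: [[-0.09, 0.996, 0.0], [0.996, 0.09, -0.0], [-0.0, 0.0, -1.0]]
force: [-0.3, 0.3, -0.4]
opening: 0.006
```

Request:
carry_out(
  series=[0,-39.5,6.5,0,0,0,-39.5,6.5,0,0,0,-39.5,6.5,0,0,0,-39.5,6.5,0,0,0,-39.5,6.5,0,0],
)

```text
time: 2.9
position: [0.4893, -0.1964, 0.2053]
tool_rot: [[-0.09, 0.996, -0.0], [0.996, 0.09, 0.0], [0.0, -0.0, -1.0]]
force: [1.3, -0.2, 0.9]
opening: 0.006
```

Request:
carry_out(
  series=[0,0,0,0,0,0,0,0,0,0],
)

```text
time: 3.1
position: [0.489, -0.1948, 0.205]
tool_rot: [[-0.087, 0.996, -0.001], [0.996, 0.087, 0.001], [0.001, -0.001, -1.0]]
force: [-0.4, 0.1, 0.8]
opening: 0.001
```

```bash
python3 st.py -75 -19 50; python3 - <<'E'
from station import r
import cv2
for n in("side","top"):
    f=r.grab_frame(n);im=f["image"];im=im[120:290,200:420] if n=="side" else im[120:290,290:510]
    cv2.imwrite(f"pics/{n}1.png",cv2.resize(im,None,fx=3,fy=3))
E
```

```text
t 3.1 pos [ 489.  -194.8  205. ] local -75.7 -19.3 yaw_y 5.01 tilt [-9.e-04  1.e-03 -1.e+00] F [-0.4   0.13  0.76] Floc [-0.39  0.16] open 0.001
target [ 489.6 -194.5   50. ] tool shift [1.00e-01 8.00e-01 1.55e+02]
```

View pics/side1.png

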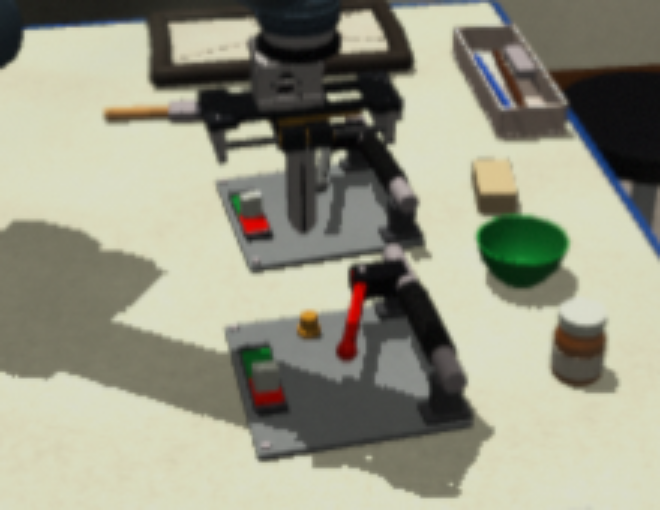

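View pics/top1.png

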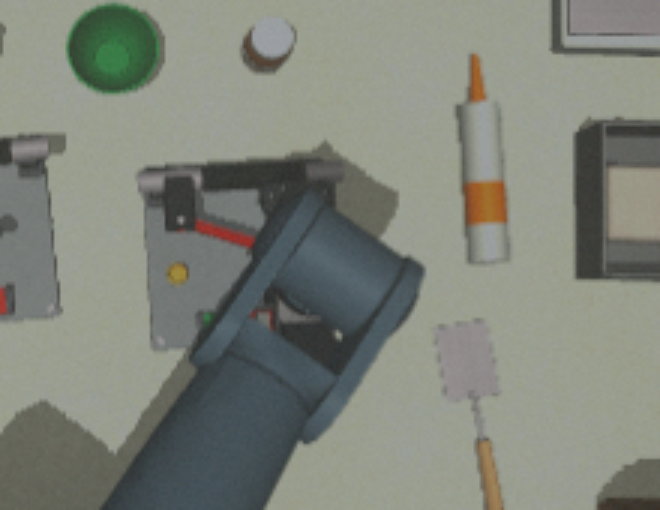

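Request:
carry_out(
  series=[0,0,0,40,0,0,0,0,40,0,0,0,0,40,0,0,0,0,35,0,0,0,0,0,0],
)

```text
time: 3.7
position: [0.4855, -0.1909, 0.0458]
tool_rot: [[-0.089, 0.996, -0.009], [0.996, 0.089, 0.006], [0.007, -0.008, -1.0]]
force: [-1.3, -0.9, -0.4]
opening: 0.008
```

```bash
python3 st.py -60 -19 50; python3 - <<'E'
from station import r
import cv2
for n in("side",):
    f=r.grab_frame(n);im=f["image"][160:290,220:400]
    cv2.imwrite(f"pics/{n}2.png",cv2.resize(im,None,fx=4,fy=4))
E
```

```text
t 3.7 pos [ 485.5 -190.9   45.8] local -78.8 -15.0 yaw_y 5.11 tilt [-0.0087  0.0059 -0.9999] F [-1.26 -0.94 -0.4 ] Floc [-1.34 -0.83] open 0.008
target [ 504.6 -193.2   50. ] tool shift [-4.  18.7 -4.4]
```

View pics/side2.png

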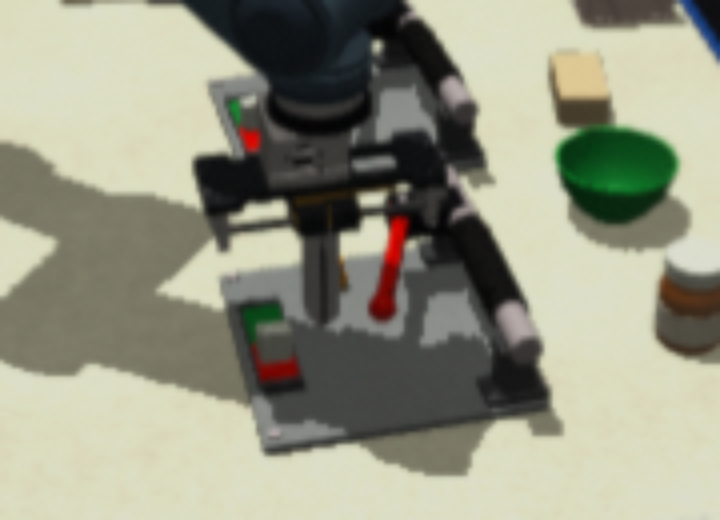

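Request:
carry_out(
  series=[0,0,0,0,0,0,0,0,0,0],
)

```text
time: 3.95
position: [0.491, -0.1954, 0.0531]
tool_rot: [[-0.087, 0.996, 0.004], [0.996, 0.087, -0.003], [-0.003, 0.004, -1.0]]
force: [0.2, 0.1, -0.3]
opening: 0.006
```

```bash
python3 st.py -58 -19 50
```

```text
t 3.95 pos [ 491.  -195.4   53.1] local -73.7 -20.0 yaw_y 5.02 tilt [ 0.0039 -0.0026 -1.    ] F [ 0.21  0.08 -0.33] Floc [0.21 0.06] open 0.006
target [ 506.6 -193.1   50. ] tool shift [ 1.  15.7  3.2]
```

Request:
carry_out(
  series=[0,0,3,0,0,0,0,3,0,0,0,0,3,0,0,0,0,3,0,0,0,0,0,0,0],
)

```text
time: 4.45
position: [0.5017, -0.1937, 0.0505]
tool_rot: [[-0.087, 0.996, 0.0], [0.996, 0.087, -0.0], [-0.0, 0.0, -1.0]]
force: [0.3, 0.7, -0.3]
opening: 0.005
```

```bash
python3 st.py -58 -19 50
```

```text
t 4.45 pos [ 501.7 -193.7   50.5] local -62.9 -19.3 yaw_y 4.98 tilt [ 2.e-04 -1.e-04 -1.e+00] F [ 0.26  0.67 -0.34] Floc [0.31 0.64] open 0.005
target [ 506.6 -193.1   50. ] tool shift [0.3 4.9 0.5]
```

Request:
carry_out(
  series=[0,0,3,0,0,0,0,3,0,0,0,0,3,0,0,0,0,3,0,0,0,0,0,0,0],
)

```text
time: 4.95
position: [0.5135, -0.1926, 0.0504]
tool_rot: [[-0.087, 0.996, -0.0], [0.996, 0.087, -0.0], [-0.0, -0.0, -1.0]]
force: [0.7, -1.2, -0.2]
opening: 0.008
```

Request:
carry_out(
  series=[0,0,2,0,0,0,0,2,0,0,0,0,2,0,0,0,0,2,0,0,0,0,0,0,0],
)

```text
time: 5.45
position: [0.5204, -0.1921, 0.05]
tool_rot: [[-0.087, 0.996, -0.002], [0.996, 0.087, 0.0], [0.0, -0.002, -1.0]]
force: [-5.1, -2.2, -0.1]
opening: 0.003
```

```bash
python3 st.py -14.5 -19 50
```

```text
t 5.45 pos [ 520.4 -192.1   50. ] local -44.1 -19.2 yaw_y 4.97 tilt [-2.1e-03  1.0e-04 -1.0e+00] F [-5.07 -2.19 -0.11] Floc [-5.25 -1.75] open 0.003
target [ 549.9 -189.3   50. ] tool shift [ 0.2 29.6 -0.1]
```

Request:
carry_out(
  series=[0,0,2,0,0,0,0,2,0,0,0,0,2,0,0,0,0,2,0,0,0,0,2,0,0],
)

```text
time: 5.95
position: [0.5297, -0.1914, 0.0498]
tool_rot: [[-0.087, 0.996, -0.004], [0.996, 0.087, -0.0], [0.0, -0.004, -1.0]]
force: [-6.3, -2.7, -0.3]
opening: 0.005
```

Request:
carry_out(
  series=[0,0,2,0,0,0,0,2,0,0,0,0,2,0,0,0,0,2,0,0,0,0,0,0,0],
)

```text
time: 6.45
position: [0.5375, -0.1911, 0.0496]
tool_rot: [[-0.087, 0.996, -0.004], [0.996, 0.087, -0.001], [-0.0, -0.004, -1.0]]
force: [-7.1, -4.9, -0.4]
opening: 0.003
```

```bash
python3 st.py -14.5 -19 50; python3 - <<'E'
from station import r
import cv2
for n in("side",):
    f=r.grab_frame(n);im=f["image"][190:290,260:400]
    cv2.imwrite(f"pics/{n}3.png",cv2.resize(im,None,fx=5,fy=5))
E
```

```text
t 6.45 pos [ 537.5 -191.1   49.6] local -27.0 -19.7 yaw_y 4.98 tilt [-4.2e-03 -8.0e-04 -1.0e+00] F [-7.07 -4.87 -0.39] Floc [-7.46 -4.24] open 0.003
target [ 549.9 -189.3   50. ] tool shift [ 0.7 12.5 -0.4]
```

View pics/side3.png

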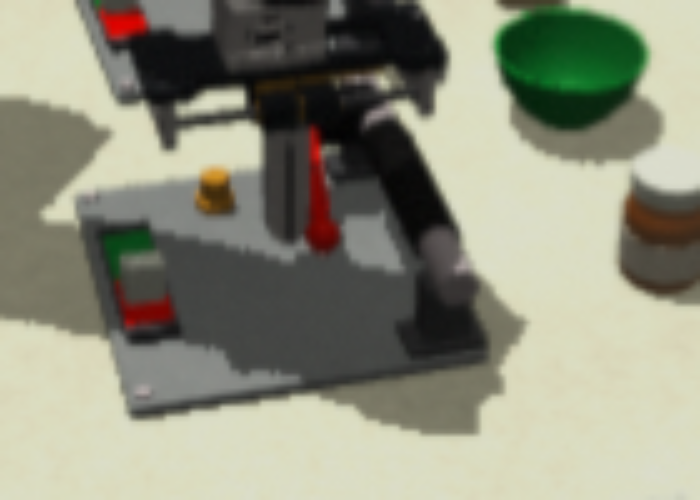

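Request:
carry_out(
  series=[0,0,2,0,0,0,0,2,0,0,0,0,2,0,0,0,0,2,0,0,0,0,0,0,0],
)

```text
time: 7.0
position: [0.5452, -0.1909, 0.0496]
tool_rot: [[-0.087, 0.996, -0.005], [0.996, 0.087, -0.002], [-0.001, -0.005, -1.0]]
force: [-9.2, -7.7, 0.1]
opening: 0.002
```

Request:
carry_out(
  series=[0,0,1,0,0,0,0,1,0,0,0,0,1,0,0,0,0,0,0,0],
)

```text
time: 7.4
position: [0.548, -0.191, 0.0496]
tool_rot: [[-0.087, 0.996, -0.005], [0.996, 0.087, -0.002], [-0.002, -0.005, -1.0]]
force: [-8.5, -8.4, -0.1]
opening: 0.002
```

```bash
python3 st.py -14.5 -19 50
```

```text
t 7.4 pos [ 548.  -191.    49.6] local -16.5 -20.5 yaw_y 4.98 tilt [-0.0049 -0.0022 -1.    ] F [-8.53 -8.35 -0.07] Floc [-9.22 -7.58] open 0.002
target [ 549.9 -189.3   50. ] tool shift [ 1.5  2.  -0.4]
```

Request:
carry_out(
  series=[0,0,1,0,0,0,0,1,0,0,0,0,0,0,0],
)

```text
time: 7.7
position: [0.5499, -0.191, 0.0496]
tool_rot: [[-0.087, 0.996, -0.005], [0.996, 0.087, -0.003], [-0.002, -0.005, -1.0]]
force: [-9.0, -8.2, -0.3]
opening: 0.005
```

Request:
carry_out(
  series=[0,0,1,0,0,0,0,1,0,0,0,0,0,0,0],
)

```text
time: 8.0
position: [0.5504, -0.191, 0.0496]
tool_rot: [[-0.087, 0.996, -0.009], [0.996, 0.087, -0.002], [-0.002, -0.009, -1.0]]
force: [-14.5, -9.0, 4.0]
opening: 0.003
```

```bash
python3 st.py -14.5 -19 50
```

```text
t 8.0 pos [ 550.4 -191.    49.6] local -14.1 -20.8 yaw_y 5.0 tilt [-0.0091 -0.0024 -1.    ] F [-14.46  -8.95   4.03] Floc [-15.18  -7.67] open 0.003
target [ 549.9 -189.3   50. ] tool shift [ 1.8 -0.4 -0.4]
```

Request:
carry_out(
  series=[0,0,0.5,0,0,0,0,0,0,0,0,0,0,0,0,0,0,0,0,0,0,0,0,0,0],
)

```text
time: 8.5
position: [0.5505, -0.191, 0.0496]
tool_rot: [[-0.087, 0.996, -0.01], [0.996, 0.087, -0.002], [-0.001, -0.01, -1.0]]
force: [-16.6, -10.3, 5.0]
opening: 0.002
```

```bash
python3 st.py -14.5 -19 50; python3 - <<'E'
from station import r
import cv2
for n in("side",):
    f=r.grab_frame(n);im=f["image"][190:290,260:400]
    cv2.imwrite(f"pics/{n}4.png",cv2.resize(im,None,fx=5,fy=5))
E
```

```text
t 8.5 pos [ 550.5 -191.    49.6] local -14.1 -20.8 yaw_y 4.99 tilt [-0.01   -0.0024 -0.9999] F [-16.58 -10.34   5.03] Floc [-17.41  -8.87] open 0.002
target [ 549.9 -189.3   50. ] tool shift [ 1.8 -0.4 -0.4]
```

View pics/side4.png

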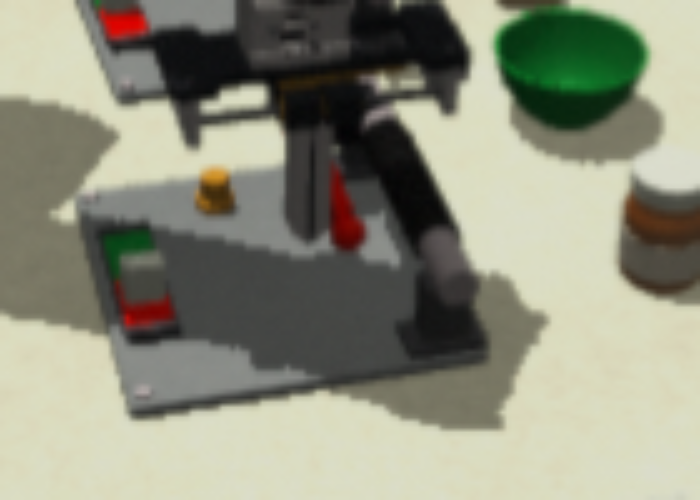

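Request:
carry_out(
  series=[0,0,0,0,0,0,0,0,0,0,0,0,0,0,0,0,0,0,0,0,0,0,0,0,0],
)

```text
time: 9.05
position: [0.5505, -0.191, 0.0496]
tool_rot: [[-0.087, 0.996, -0.01], [0.996, 0.087, -0.002], [-0.001, -0.01, -1.0]]
force: [-16.6, -10.1, 4.7]
opening: 0.003
```

Request:
carry_out(
  series=[0,0,0,0,0,0,0,0,0,0,0,0,0,0,0,0,0,0,0,0,0,0,0,0,0],
)

```text
time: 9.55
position: [0.5505, -0.191, 0.0496]
tool_rot: [[-0.087, 0.996, -0.01], [0.996, 0.087, -0.002], [-0.001, -0.01, -1.0]]
force: [-16.8, -9.9, 4.9]
opening: 0.008
```

```bash
python3 - <<'E'
from h import *
s=load("side0");O=np.array([562.7,-169.1]);a=np.radians(4.97);X=np.array([np.cos(a),np.sin(a)]);Y=np.array([-X[1],X[0]])
p=onz(s,((350+.5)/5-.5+260,(234+.5)/5-.5+190),.072)*1000;d=p[:2]-O;l=np.array([d@X,d@Y]);v=l-[7.2,70.8]
print(l,np.linalg.norm(v),np.degrees(np.arctan2(v[0],-v[1])))
E
```

```text
[  2.37137944 -55.15775585] 126.05027503458398 -2.1953723382695536
```

Lever is about 19° (0.33 rad) in and has been held for about 1.5 s. Now I ease it out.

Request:
carry_out(
  series=[0,0,-2,0,0,0,0,-2,0,0,0,0,-2,0,0,0,0,-2,0,0,0,0,-2,0,0],
)

```text
time: 10.05
position: [0.5425, -0.1908, 0.0496]
tool_rot: [[-0.087, 0.996, -0.005], [0.996, 0.087, -0.001], [-0.0, -0.005, -1.0]]
force: [-7.6, -4.7, 0.5]
opening: 0.007
```

Request:
carry_out(
  series=[0,0,-2,0,0,0,0,-2,0,0,0,0,-2,0,0,0,0,-2,0,0,0,0,-2,0,0],
)

```text
time: 10.55
position: [0.533, -0.1897, 0.0496]
tool_rot: [[-0.086, 0.996, -0.004], [0.996, 0.086, 0.003], [0.003, -0.004, -1.0]]
force: [-5.5, 1.1, 1.1]
opening: 0.003
```

Request:
carry_out(
  series=[0,0,-2,0,0,0,0,-2,0,0,0,0,-2,0,0,0,0,-2,0,0,0,0,-2,0,0],
)

```text
time: 11.05
position: [0.5234, -0.1897, 0.0494]
tool_rot: [[-0.087, 0.996, -0.003], [0.996, 0.087, 0.004], [0.004, -0.003, -1.0]]
force: [-3.1, 3.9, 0.3]
opening: 0.004
```

Request:
carry_out(
  series=[0,0,-2,0,0,0,0,-2,0,0,0,0,-2,0,0,0,0,-2,0,0,0,0,-2,0,0],
)

```text
time: 11.55
position: [0.5146, -0.1925, 0.0504]
tool_rot: [[-0.087, 0.996, 0.0], [0.996, 0.087, 0.0], [0.0, 0.0, -1.0]]
force: [-1.5, 3.7, 0.3]
opening: 0.006
```

Request:
carry_out(
  series=[0,0,-2,0,0,0,0,-2,0,0,0,0,-2,0,0,0,0,-2,0,0,0,0,-2,0,0],
)

```text
time: 12.05
position: [0.5049, -0.1937, 0.0508]
tool_rot: [[-0.087, 0.996, 0.001], [0.996, 0.087, -0.001], [-0.001, 0.001, -1.0]]
force: [-0.5, 0.2, -0.6]
opening: 0.008
```

Request:
carry_out(
  series=[0,0,-3,0,0,0,0,-3,0,0,0,0,-3,0,0,0,0,-3,0,0,0,0,0,0,0],
)

```text
time: 12.55
position: [0.4924, -0.1944, 0.0504]
tool_rot: [[-0.086, 0.996, -0.0], [0.996, 0.086, 0.0], [0.0, -0.0, -1.0]]
force: [-0.4, -0.2, 0.5]
opening: 0.006
```

```bash
python3 st.py -75 -45 110; python3 - <<'E'
from station import r
import cv2
for n in("side",):
    f=r.grab_frame(n);im=f["image"][190:290,260:400]
    cv2.imwrite(f"pics/{n}5.png",cv2.resize(im,None,fx=5,fy=5))
E
```

```text
t 12.55 pos [ 492.4 -194.4   50.4] local -72.2 -19.1 yaw_y 4.96 tilt [-2.e-04  1.e-04 -1.e+00] F [-0.43 -0.15  0.45] Floc [-0.44 -0.11] open 0.006
target [ 491.9 -220.4  110. ] tool shift [-25.9  -2.8 -59.6]
```

View pics/side5.png

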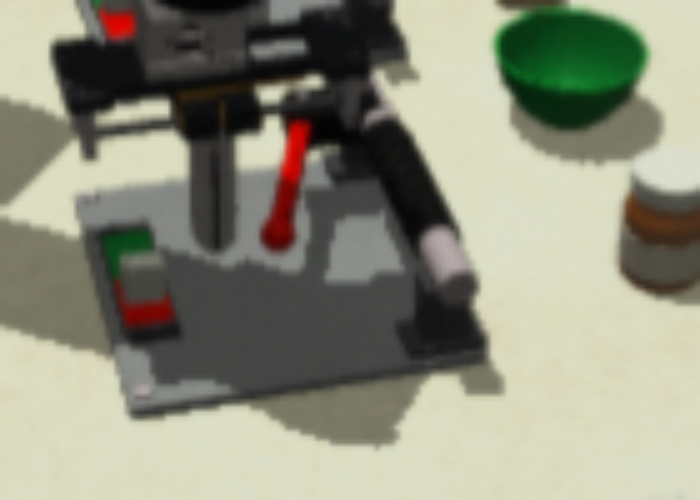

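Lever is back out. Next, the marker.

Request:
carry_out(
  series=[0,0,0,-25,0,0,0,0,-25,0,0,-16,-20,0,0,0,-16,-23,0,0,0,0,0,0,0],
)

```text
time: 13.1
position: [0.4515, -0.2313, 0.1006]
tool_rot: [[-0.084, 0.996, -0.0], [0.996, 0.084, -0.0], [-0.0, -0.0, -1.0]]
force: [0.3, -0.0, -0.6]
opening: 0.002
```

Request:
carry_out(
  series=[0,0,0,0,0,0,0,0,0,0],
)

```text
time: 13.3
position: [0.4532, -0.2296, 0.1004]
tool_rot: [[-0.087, 0.996, 0.0], [0.996, 0.087, 0.0], [0.0, 0.0, -1.0]]
force: [0.9, 0.3, 0.1]
opening: 0.005
```

```bash
python3 st.py -115 -51 32
```

```text
t 13.3 pos [ 453.2 -229.6  100.4] local -114.3 -50.8 yaw_y 5.0 tilt [ 2.e-04  2.e-04 -1.e+00] F [0.86 0.29 0.05] Floc [0.88 0.22] open 0.005
target [ 452.6 -229.9   32. ] tool shift [-0.2 -0.7 68.4]
```

Request:
carry_out(
  series=[0,0,-0.7,20,0,0,0,0,20,0,0,0,0,15,0,0,0,0,8,0,0,0,0,4,0],
)

```text
time: 13.8
position: [0.4521, -0.2294, 0.0327]
tool_rot: [[-0.087, 0.996, -0.001], [0.996, 0.087, 0.001], [0.001, -0.001, -1.0]]
force: [0.4, -0.8, -0.1]
opening: 0.003
```

Request:
carry_out(
  series=[0,0,0,0,0,0,0,0,0,0],
)

```text
time: 14.0
position: [0.4526, -0.2304, 0.0341]
tool_rot: [[-0.087, 0.996, 0.001], [0.996, 0.087, -0.001], [-0.001, 0.001, -1.0]]
force: [-0.3, 0.5, -0.0]
opening: 0.003
```

```bash
python3 st.py -115 15 33; python3 - <<'E'
from station import r
import cv2
for n in("side",):
    f=r.grab_frame(n);im=f["image"][190:290,260:400]
    cv2.imwrite(f"pics/{n}6.png",cv2.resize(im,None,fx=5,fy=5))
E
```

```text
t 14.0 pos [ 452.6 -230.4   34.1] local -115.0 -51.5 yaw_y 4.99 tilt [ 1.e-03 -8.e-04 -1.e+00] F [-0.25  0.47 -0.03] Floc [-0.21  0.49] open 0.003
target [ 446.8 -164.1   33. ] tool shift [66.5 -0.   1.1]
```

View pics/side6.png

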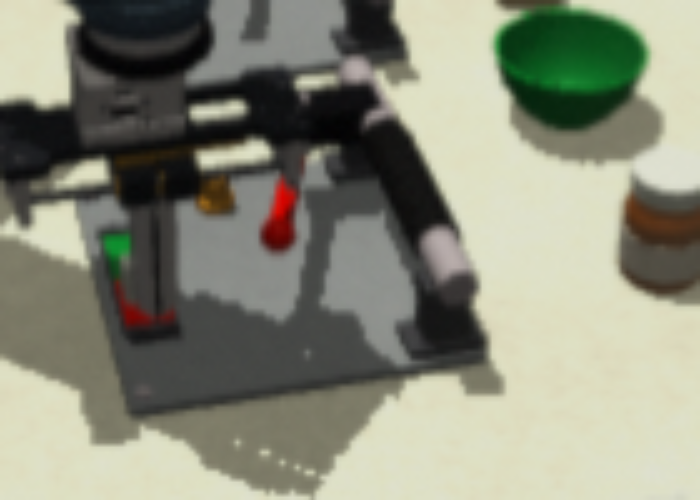

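```bash
python3 - <<'E'
from h import *
s=load("side0");O=np.array([562.7,-169.1]);a=np.radians(4.97);X=np.array([np.cos(a),np.sin(a)]);Y=np.array([-X[1],X[0]])
for x,y in((-27,-51),(-27,-71),(-30,-51),(-203,-51)):
  for z in(80,90,100,110,120,131):
    p=np.r_[O+X*x+Y*y,z]/1000
    print(x,y,z,((proj(s,p)[0]-[260,190])*5).round(0))
E
```

```text
-27 -51 80 [299. 224.]
-27 -51 90 [299. 211.]
-27 -51 100 [299. 197.]
-27 -51 110 [299. 184.]
-27 -51 120 [299. 170.]
-27 -51 131 [299. 154.]
-27 -71 80 [307. 244.]
-27 -71 90 [307. 231.]
-27 -71 100 [307. 217.]
-27 -71 110 [308. 203.]
-27 -71 120 [308. 189.]
-27 -71 131 [308. 174.]
-30 -51 80 [294. 225.]
-30 -51 90 [294. 212.]
-30 -51 100 [294. 198.]
-30 -51 110 [294. 184.]
-30 -51 120 [294. 170.]
-30 -51 131 [294. 155.]
-203 -51 80 [  5. 267.]
-203 -51 90 [  4. 254.]
-203 -51 100 [  3. 240.]
-203 -51 110 [  1. 226.]
-203 -51 120 [  0. 212.]
-203 -51 131 [ -1. 197.]
```

Request:
carry_out(
  series=[0,4,0,0,0,0,4,0,0,0,0,3,0,0,0,0,3,0,0,0,0,3,0,0,0],
)

```text
time: 14.55
position: [0.4506, -0.2131, 0.0336]
tool_rot: [[-0.087, 0.996, 0.0], [0.996, 0.087, -0.001], [-0.001, 0.0, -1.0]]
force: [1.3, -2.2, -1.0]
opening: 0.006
```

Request:
carry_out(
  series=[0,3,0,0,0,0,3,0,0,0,0,3,0,0,0,0,3,0,0,0,0,3,0,0,0],
)

```text
time: 15.05
position: [0.4494, -0.1981, 0.0335]
tool_rot: [[-0.087, 0.996, 0.0], [0.996, 0.087, -0.0], [-0.0, 0.0, -1.0]]
force: [0.6, -1.3, -0.1]
opening: 0.004
```

Request:
carry_out(
  series=[0,3,0,0,0,0,3,0,0,0,0,3,0,0,0,0,3,0,0,0,0,3,0,0,0],
)

```text
time: 15.55
position: [0.4481, -0.1831, 0.0336]
tool_rot: [[-0.087, 0.996, 0.0], [0.996, 0.087, -0.0], [-0.0, 0.0, -1.0]]
force: [1.4, -1.4, 1.1]
opening: 0.006
```

```bash
python3 st.py -115 15 33; python3 - <<'E'
from station import r
import cv2
for n in("side",):
    f=r.grab_frame(n);im=f["image"][190:290,260:400]
    cv2.imwrite(f"pics/{n}7.png",cv2.resize(im,None,fx=5,fy=5))
E
```

```text
t 15.55 pos [ 448.1 -183.1   33.6] local -115.4 -4.0 yaw_y 4.97 tilt [ 5.e-04 -2.e-04 -1.e+00] F [ 1.35 -1.35  1.06] Floc [ 1.23 -1.46] open 0.006
target [ 446.8 -164.1   33. ] tool shift [19.   0.4  0.5]
```

View pics/side7.png

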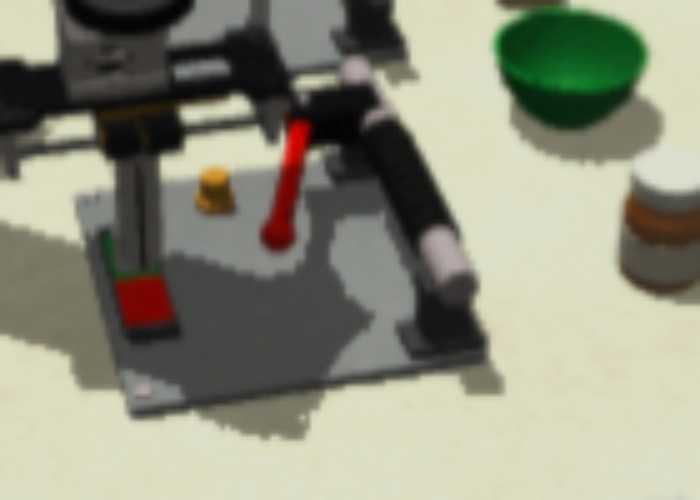

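Request:
carry_out(
  series=[0,3,0,0,0,0,3,0,0,0,0,3,0,0,0,0,3,0,0,0,0,2,0,0,0],
)

```text
time: 16.1
position: [0.4468, -0.169, 0.0335]
tool_rot: [[-0.087, 0.996, 0.0], [0.996, 0.087, -0.0], [-0.0, 0.0, -1.0]]
force: [1.4, -1.1, -0.5]
opening: 0.002
```

Request:
carry_out(
  series=[0,1,0,0,0,0,1,0,0,0,0,1,0,0,0,0,0,0,0,0],
)

```text
time: 16.5
position: [0.4464, -0.1662, 0.0334]
tool_rot: [[-0.087, 0.996, -0.0], [0.996, 0.087, 0.0], [0.0, -0.0, -1.0]]
force: [0.3, -0.9, 0.7]
opening: 0.005
```

```bash
python3 st.py -115 15 33
```

```text
t 16.5 pos [ 446.4 -166.2   33.4] local -115.6 13.0 yaw_y 4.97 tilt [-2.e-04  2.e-04 -1.e+00] F [ 0.25 -0.93  0.66] Floc [ 0.17 -0.94] open 0.005
target [ 446.8 -164.1   33. ] tool shift [2.  0.6 0.4]
```

Request:
carry_out(
  series=[0,1,0,0,0,0,1,0,0,0,0,0,0,0,0],
)

```text
time: 16.8
position: [0.4463, -0.1645, 0.0335]
tool_rot: [[-0.087, 0.996, -0.0], [0.996, 0.087, -0.001], [-0.001, -0.0, -1.0]]
force: [1.5, -2.0, -0.4]
opening: 0.007
```

Request:
carry_out(
  series=[0,1,0,0,0,0,1,0,0,0,0,0,0,0,0],
)

```text
time: 17.1
position: [0.4463, -0.1643, 0.0336]
tool_rot: [[-0.088, 0.996, 0.001], [0.996, 0.088, -0.005], [-0.005, 0.0, -1.0]]
force: [0.2, -9.7, -3.2]
opening: 0.002
```

```bash
python3 st.py -115 15 33
```

```text
t 17.1 pos [ 446.3 -164.3   33.6] local -115.5 14.9 yaw_y 5.03 tilt [ 7.0e-04 -4.6e-03 -1.0e+00] F [ 0.21 -9.74 -3.16] Floc [-0.63 -9.72] open 0.002
target [ 446.8 -164.1   33. ] tool shift [0.1 0.5 0.6]
```

Force rose to 9.7 N with the finger at y = 14.9, so the marker is at its end stop. I back off and come clear.

Request:
carry_out(
  series=[0,-1,0,0,0,0,-2,0,0,0,0,-5,0,0,0,0,-10,0,0,0,0,-5,0,0,0],
)

```text
time: 17.6
position: [0.4482, -0.1859, 0.0334]
tool_rot: [[-0.086, 0.996, -0.0], [0.996, 0.086, 0.0], [0.0, -0.0, -1.0]]
force: [-0.1, 0.2, -0.3]
opening: 0.005
```

Request:
carry_out(
  series=[0,0,0,-15,0,0,0,0,-35,0,0,0,0,-45,0,0,0,0,-45,0,0,0,0,-15,0],
)

```text
time: 18.1
position: [0.4502, -0.187, 0.1938]
tool_rot: [[-0.086, 0.996, 0.007], [0.996, 0.086, -0.005], [-0.005, 0.006, -1.0]]
force: [0.9, -0.5, 0.2]
opening: 0.005
```

Request:
carry_out(
  series=[0,-40,-20,0,0,0,-40,-20,0,0,0,-40,-20,0,0,0,0,0,0,0,0,0,0,0,0],
)

```text
time: 18.6
position: [0.3983, -0.3105, 0.1882]
tool_rot: [[-0.084, 0.996, -0.0], [0.996, 0.084, 0.001], [0.001, -0.0, -1.0]]
force: [-0.2, -0.2, -0.1]
opening: 0.006
```

```bash
python3 st.py; python3 - <<'E'
from station import r
import cv2,numpy as np
from h import *
for n in("side","top"):
    f=r.grab_frame(n);np.save(f"pics/{n}8.npy",f,allow_pickle=True)
    im=f["image"];im=im[170:290,230:400] if n=="side" else im[120:260,230:440]
    cv2.imwrite(f"pics/{n}8.png",cv2.resize(im,None,fx=3.5,fy=3.5,interpolation=cv2.INTER_CUBIC))
E
```

```text
t 18.6 pos [ 398.3 -310.5  188.2] local -176.1 -126.7 yaw_y 4.84 tilt [-2.e-04  1.e-03 -1.e+00] F [-0.22 -0.23 -0.11] Floc [-0.24 -0.21] open 0.006
```

View pics/side8.png

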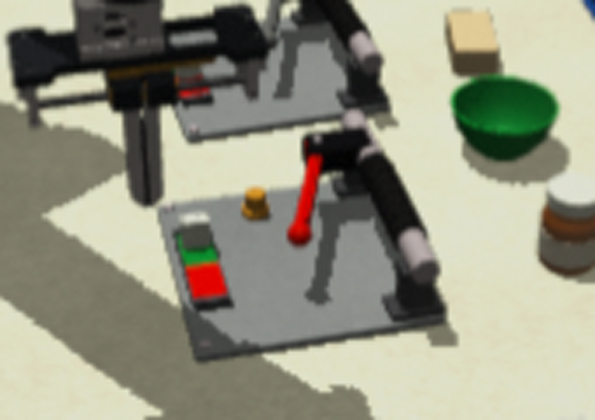

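View pics/top8.png

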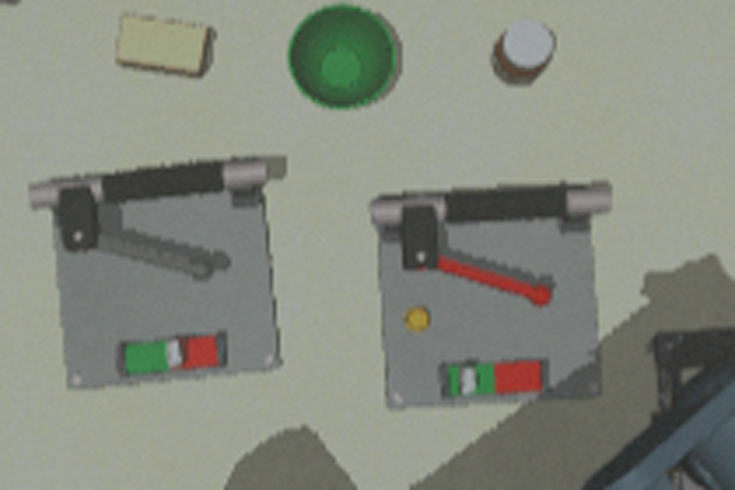

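```bash
python3 - <<'E'
from h import *
t=load("top8");O=np.array([562.7,-169.1]);a=np.radians(4.97);X=np.array([np.cos(a),np.sin(a)]);Y=np.array([-X[1],X[0]])
p=onz(t,((469+.5)/3.5-.5+230,(380+.5)/3.5-.5+120),.048)*1000;d=p[:2]-O;print(d@X,d@Y)
b=onz(t,((541+.5)/3.5-.5+230,(294+.5)/3.5-.5+120),.07)*1000;d=b[:2]-O;print(d@X,d@Y)
from station import r
print(r.close_job())
E
```

```text
-116.41898491773532 28.425161110273812
-36.36048108194344 -46.10367219406245
the job is handed in; nothing more can be done
None
```

The lever check and the marker push are both done, and I handed the job in at about 18.6 s of the 54 s allowed. The hand-in gave no verdict.

- **Lever in:** I pressed the red lever with the backs of the closed fingers until it met its stop. The force went from about 12 N to 17 N with almost no further travel, and the side picture put the lever about 19° (0.33 rad) in. I held it there for about 1.5 s at under 20 N, then eased it out at about 20 mm/s.
- **Lever out:** The ball end is back within about 2 mm of where it started, which is about the camera's accuracy.
- **Marker:** I pushed the white marker from the red side until it met its end stop, at about 10 N. The last top picture puts its centre at y = 28.4 mm, or about 0.058 m of travel. The finger's stopping position gives about 0.060 m. Both are above the 0.053 m needed.
- **Clear of everything:** The gripper then backed off, rose and moved aside, and the force reading at the end was zero within noise. The sleeve, bowl, jar and cream block (block_a) look unmoved in the last pictures. I did not look again at the plaster block (block_b), brush, spatula or cartridge, but the arm stayed well above or away from them.

No check failed. One surprise was up to about 10 N of sideways friction on the fingers while pressing, well below the 50 N limit.

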